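Stamp a disc with the red-capped punch

TASK

Stamp the brass disc in the stamping stand with the red cap: pick up the mallet, knock the red cap all the way down with the lower face of the mallet's head, squarely centred on the cap, let it spring back up, then stand the mallet upright in the middle of its round green pad again and let go. Leave the blue-capped punch alone.

Things in the scene. Friction and masses are not known exactly. Their poses are not given: they have to be found in the camera images.
- mallet_grip (a point): the place to hold a loose 0.28 kg mallet that stands on its head's lower face on the green pad, handle level: a point in the middle of the wooden handle (flat-sided bar 16 mm wide, 20 mm tall), 50 mm from the head's axis, 32 mm above the lower face. The handle leaves the head half-way up and ends 115 mm from the head's axis. x points along the handle away from the head, z up
- mallet_face (a point): centre of the lower, striking face of the mallet's head, an upright cylinder 34 mm in diameter and 64 mm tall with white faces and a brass middle; 50 mm along -x and 32 mm below mallet_grip; axes as mallet_grip
- pad_top (a point): centre of the top of the mallet's round green pad, 68 mm in diameter, 4 mm thick, fixed to the bench
- red_punch (a joint): how far the red-capped punch is pressed down, in m: 0 = up (where its spring returns it), 0.010 = fully down on its stop. The spring pushes back with 2.4 N at the top and 8.4 N at the bottom, more than the mallet weighs
- red_cap_top (a point): centre of the top of the red cap, a round button 28 mm in diameter and 12 mm thick at the top of the punch of a small steel stamping stand (base 50 x 50 mm, fixed to the bench, cap top 66 mm above the bench when up). Moves with the punch; z up
- blue_punch (a joint): the same for the blue-capped punch of a second, otherwise like stand, which is to be left alone
- blue_cap_top (a point): centre of the top of the blue cap, as red_cap_top
Not all that is in view belongs to the job. There is more than one size of the part that bears pad_top; the job needs the larger.

How it is judged:
On the way:
1. the red cap is knocked down (at least 7.5 of its 10 mm) by the mallet, the middle of its lower face within 14 mm of the middle of the cap (value of joint red_punch above 0.0075 m and contact force between mallet and red_punch above 1 N and distance between mallet_face and red_cap_top below 0.014 m), for 0.04 s.
At the end, for the whole second after the job is handed in: the red punch has sprung back up (within 2 mm) and the mallet stands still and upright (within 10 degrees) on the green pad, the centre of its lower face within 20 mm of the pad's centre (value of joint red_punch below 0.002 m and horizontal distance between mallet_face and pad_top below 0.02 m and distance between mallet_face and pad_top below 0.022 m and angle between mallet_face's own z axis and vertical below 0.17 rad and linear speed of mallet below 0.02 m/s); the robot touches nothing.
It fails at once if the blue punch is pressed down more than 3 mm (value of joint blue_punch above 0.003 m).
It fails at once if the red punch is pushed by the gripper or arm instead of the mallet (contact force between any of the fingers, the arm and red_punch above 2 N).
It also fails if it takes over 38 s, if anything falls off the work surface, if the arm or the gripper's body presses on something with over 40 N, if the wrist force passes 120 N, or if a joint passes its speed limit or range.

ROBOT

A 6-joint arm with a two-finger parallel gripper is mounted at the origin on a cart in front of the work surface, level with it; the furniture and walls round the work are solid. World frame = base frame: x ahead of the robot, y to its left, z up, the work surface at z = 0. Lengths are in m, angles in rad, forces in N, time in s.
With the tool pointing down it reaches from about 0.35 to 0.875 m from the base axis. Payload 4.2 kg.
Tool frame: the origin (TCP) lies midway between the tips of the shut fingers; the grasp point (between the pads) lies 19 mm behind it; z points along the fingers, y is the direction in which the jaws open and shut (so a half turn about z gives the same grasp; the last joint's range is limited). The gripper opens to 85 mm and grips with 20 to 120 N. Pads are 22 mm wide; open, the fingers measure 114 mm over their backs; the gripper's body (76 mm by 85 mm) begins 54 mm behind the grasp point. The pads swing forward as they close: fully open they stand 13 mm farther back than shut.
Start: joints at [1.367, 0.385, 0.008, 0, -1.194, -0.259], TCP at [0.279, 0.559, 0.231] pointing down, gripper open.
Joint ranges: [-3.14, 3.14], [-1.21, 2.06], [-1.07, 1.41], [-3.16, 2.05], [-2.99, -0.16], [-3.1, 3.1]. Speed limits (rad/s): [2.79, 2.79, 3.14, 3.14, 3.14, 3.14].

INTERFACE

Orientations are given as a unit quaternion [w, x, y, z].
In Python, from station import telemetry, eyes, workorder gives the robot as it stands.
- The arm moves only by the shell command python3 -m handwheel 'ROWS'. ROWS is JSON, a list that holds one entry, the list of rows, each a list of 7 numbers: the turn, a rotation vector about the tool's x, y, z as a fraction of full scale, then the shift along the tool's x, y, z as a fraction of full scale, then the gripper command: -1 is shut, 1 is fully open, values between are in proportion. A call has 1 to 20 rows; each row is the pose to reach, as a shift and turn from the pose commanded when the call began, along the tool's axes at that moment; what a row does not reach only later rows make up. Full scale, the value 1, is 0.2 m for a shift and pi/2 rad for a turn. A row lasts 1/10 s, in which the tool goes at most 50 mm and 8.59 degrees, less where a joint would pass 70% of its speed; a pose out of reach is approached as far as the arm can. A call with a number of a shift or a turn outside -1 to 1 is refused whole. A call with a gripper value outside its range is refused whole. The fingers move at their own pace and stop on an object; the grip force is fixed at half the most. Time passes only in rows, so rows that repeat a pose let the fingers close. It gives the time, the measured TCP pose, the force and the opening at its end, in the units of the state.
- telemetry.sense(): the state, without advancing time (a new reading comes with each control period).
- eyes.capture(name): name is "scene" or "top" or "wrist"; returns (picture, depth): 420x560x3 uint8, blue, green, red; 420x560 float32, m along the optical axis (not along the pixel's ray), 0 where there is no reading.
- eyes.calibration(name): a dict with "camera_matrix" (3x3 intrinsics, pixels), "k1" (the pictures are not rectified: a ray, as slopes to the right and down, at radius r is drawn at 1 + k1 r^2 times it, then the intrinsics apply), "origin" and "rotation" of the camera in the world; the wrist camera has in their place "tool_from_camera" (4x4, takes a point from camera to tool coordinates, whose origin is the TCP and whose axes are the flange's). Camera axes: x right, y down, z forward; pixel columns grow to the right and rows downward; lengths in m; the calibration is good to about 2 mm. A picture is of the moment at which its call begins: read the wrist's pose just before it. calibration takes no time and is no camera call.
- workorder.job_done(): hands the job in, once; it reports no verdict.
The state is a dict: "clock": time; "qpos": joint angles; "joint_velocities": joint speeds; "tau": joint torques, N m; "eef_pos": TCP position; "eef_rot": TCP orientation; "force": force on the tool from outside, world axes, zero at the start; "wrist_torque": the same for the moment, N m; "grip_width": finger opening in m.
Only numpy, scipy, OpenCV 4.12 (cv2) and the standard library are available. Lean on these libraries where they do the work, as an engineer would, in place of code of your own. Each camera call takes 0.05 s, during which the arm holds its last target.

## Working session

There is one attempt and no reset: what is moved stays moved. The work goes in short steps, Python scripts to look and compute and a shell command to move; the robot and the scene stay as the last step left them, time stands still between calls to the robot, and variables do not carry over. Pictures are saved under pics/ and viewed, and the job is handed in when it is done.

```bash
ls; mkdir -p pics; cat > h.py <<'E'
import numpy as np, cv2
from station import telemetry, eyes, workorder
from scipy.spatial.transform import Rotation as R
def cap(n):
    s=telemetry.sense(); im,d=eyes.capture(n); np.savez('pics/'+n+'_last.npz',im=im,d=d,p=s['eef_pos'],q=s['eef_rot']); return im,d,s
def load(n):
    z=np.load('pics/'+n+'_last.npz'); return z['im'],z['d'],z['p'],z['q']
def cam(n,p=None,q=None):
    c=eyes.calibration(n)
    if n=='wrist':
        T=np.array(c['tool_from_camera']); r=R.from_quat([q[1],q[2],q[3],q[0]]).as_matrix()
        return c,r@T[:3,:3],r@T[:3,3]+p
    return c,np.array(c['rotation']),np.array(c['origin'])
def ray(n,u,v,p=None,q=None):
    c,Rm,o=cam(n,p,q); K=np.array(c['camera_matrix'])
    D=np.array([c['k1'],0,0,0.])
    xy=cv2.undistortPoints(np.array([[[u,v]]],float),K,D)[0,0]
    return o,Rm@np.array([xy[0],xy[1],1.])
def onz(n,u,v,z,p=None,q=None):
    o,r=ray(n,u,v,p,q); return o+r*(z-o[2])/r[2]
def bydepth(n,u,v,d,p=None,q=None):
    o,r=ray(n,u,v,p,q); return o+r*d[int(round(v)),int(round(u))]
E
python3 - <<'E'
from h import *
for n in ['scene','top','wrist']:
    im,d,s=cap(n); cv2.imwrite(f'pics/{n}0.png',im); print(eyes.calibration(n))
print(s)
E
```

```text
pics
{'camera_matrix': array([[455.23621863,   0.        , 275.47401626],
       [  0.        , 455.23621863, 206.44503765],
       [  0.        ,   0.        ,   1.        ]]), 'k1': -0.1436322285086526, 'origin': array([ 0.14307471, -0.10693689,  0.72761576]), 'rotation': array([-0.32280766,  0.89168922, -0.29795851,  0.10911587])}
{'camera_matrix': array([[540.85591049,   0.        , 280.24776187],
       [  0.        , 540.85591049, 205.12512725],
       [  0.        ,   0.        ,   1.        ]]), 'k1': 0.0046734610228245975, 'origin': array([0.30956187, 0.34787154, 0.92330724]), 'rotation': array([-0.06099689,  0.70866406, -0.69948014,  0.06929759])}
{'camera_matrix': array([[297.61470776,   0.        , 280.66006839],
       [  0.        , 297.61470776, 209.22317753],
       [  0.        ,   0.        ,   1.        ]]), 'k1': -0.03092656280221855, 'tool_from_camera': array([[ 1.16962829e-03, -9.49597348e-01, -3.13470108e-01,
         8.21340234e-02],
       [ 9.99999295e-01,  1.04683856e-03,  5.60028995e-04,
        -2.39540461e-04],
       [-2.03649453e-04, -3.13470542e-01,  9.49597903e-01,
        -1.43031477e-01],
       [ 0.00000000e+00,  0.00000000e+00,  0.00000000e+00,
         1.00000000e+00]])}
{'clock': 0.1, 'qpos': array([ 1.36660722e+00,  3.85470580e-01,  6.75140460e-03, -4.28501381e-04,
       -1.19401526e+00, -2.58602272e-01]), 'joint_velocities': array([ 0.00118906,  0.00066347,  0.00269432,  0.00114895, -0.00028502,
        0.0002854 ]), 'tau': array([ 2.67868722e-05, -3.93315196e+01,  1.88930297e+01,  4.19799462e+00,
       -2.57643092e-03,  1.34800229e-05]), 'eef_pos': array([0.27877994, 0.55878754, 0.23033309]), 'eef_rot': array([ 9.74112938e-04,  9.73328659e-01, -2.29413038e-01, -1.72710231e-04]), 'force': array([ 0.10503175, -0.02054231, -0.21196504]), 'wrist_torque': array([0.00075326, 0.00580203, 0.01589901]), 'grip_width': 0.08516354402416301}
```

```bash
sed -i "s/return c,np.array(c\['rotation'\]),/w=c['rotation']; return c,R.from_quat([w[1],w[2],w[3],w[0]]).as_matrix(),/" h.py; python3 -c "
from h import *
print(cam('top')[1],cam('scene')[1])"
```

```text
[[ 0.01185075 -0.982939    0.18354965]
 [-0.99984675 -0.01401382 -0.01049197]
 [ 0.0128852  -0.18339718 -0.98295445]] [[ 0.79862891 -0.4609259   0.38696147]
 [-0.60181966 -0.61403188  0.51066422]
 [ 0.00222832 -0.64071223 -0.76777788]]
```

View pics/scene0.png

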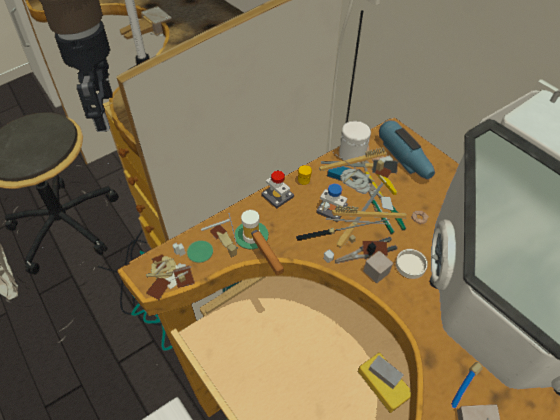

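View pics/top0.png

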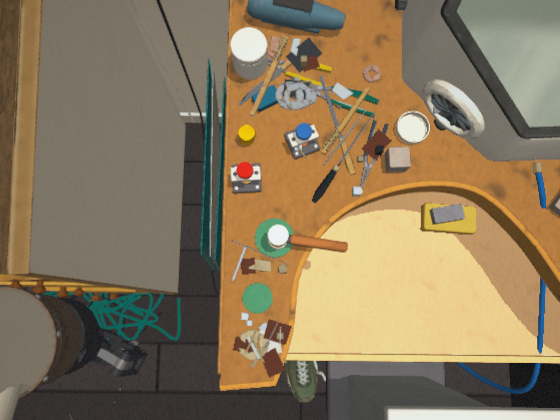

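View pics/wrist0.png

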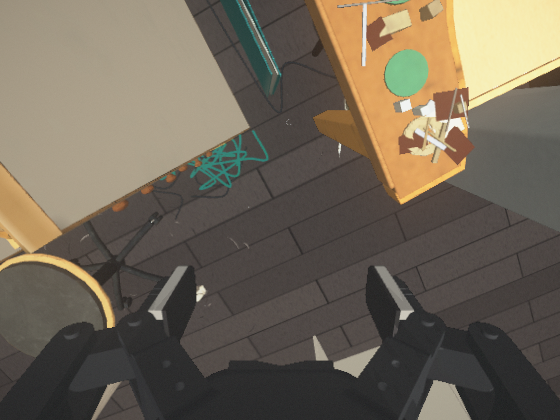

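```bash
python3 - <<'E'
from h import *
im,d,p,q=load('top')
pts={'cap_red':(244,171),'cap_blue':(303,131),'head':(277,237),'hand_end':(344,246),'hand_mid':(310,242),'pad_edgeL':(259,240),'smallpad':(257,298),'panel_top':(100,100),'panel_edge':(205,150),'pe2':(212,100),'pe3':(219,150),'pe_low':(207,250),'p4':(218,265),'arm':(40,330),'arm2':(120,350),'bench':(240,210),'tray':(400,280),'benchcorner':(225,385),'cup':(250,50),'bl':(480,400),'grey':(390,380),'wheel':(450,105),'blueTool':(290,12)}
for k,(u,v) in pts.items(): print(k,bydepth('top',u,v,d).round(3), d[v,u].round(3))
im,d,p,q=load('scene')
print('scene')
for k,(u,v) in {'red':(278,176),'blue':(335,189),'head':(251,218),'panel':(250,100),'ptop':(200,45),'ptop2':(320,5),'ptopL':(125,80),'pbot':(230,200),'arm':(80,40)}.items(): print(k,bydepth('scene',u,v,d).round(3))
for n,a in (('top',(190,110,400,330)),('scene',(180,130,400,300))):
    im=load(n)[0]; x0,y0,x1,y1=a; cv2.imwrite(f'pics/{n}0c.png',cv2.resize(im[y0:y1,x0:x1],None,fx=3.5,fy=3.5 if n=='scene' else 2.7,interpolation=cv2.INTER_CUBIC))
E
```

```text
cap_red [0.525 0.398 0.068] 0.88
cap_blue [0.594 0.303 0.07 ] 0.892
head [0.418 0.343 0.068] 0.86
hand_end [0.407 0.234 0.046] 0.882
hand_mid [0.413 0.289 0.046] 0.882
pad_edgeL [0.42  0.374 0.005] 0.923
smallpad [0.322 0.375 0.004] 0.906
panel_top [0.669 0.663 0.   ] 0.97
panel_edge [ 0.657  0.508 -0.268] 1.233
pe2 [ 0.796  0.502 -0.315] 1.305
pe3 [ 0.787  0.524 -0.708] 1.689
pe_low [ 0.446  0.516 -0.432] 1.355
p4 [ 0.418  0.499 -0.555] 1.471
arm [0.29  0.521 0.509] 0.402
arm2 [ 0.165  0.838 -0.878] 1.739
bench [0.472 0.408 0.001] 0.935
tray [ 0.364  0.092 -0.176] 1.094
benchcorner [ 0.182  0.425 -0.002] 0.885
cup [0.733 0.393 0.075] 0.911
bl [ 0.022 -0.318 -0.886] 1.733
grey [ 0.108  0.014 -0.668] 1.531
wheel [0.626 0.073 0.114] 0.856
blueTool [0.819 0.325 0.049] 0.954
scene
red [0.529 0.394 0.066]
blue [0.595 0.297 0.068]
head [0.422 0.336 0.069]
panel [0.645 0.661 0.041]
ptop [0.528 0.662 0.235]
ptop2 [0.856 0.661 0.229]
ptopL [0.357 0.664 0.221]
pbot [ 0.559  0.662 -0.28 ]
arm [0.268 0.521 0.406]
```

View pics/top0c.png

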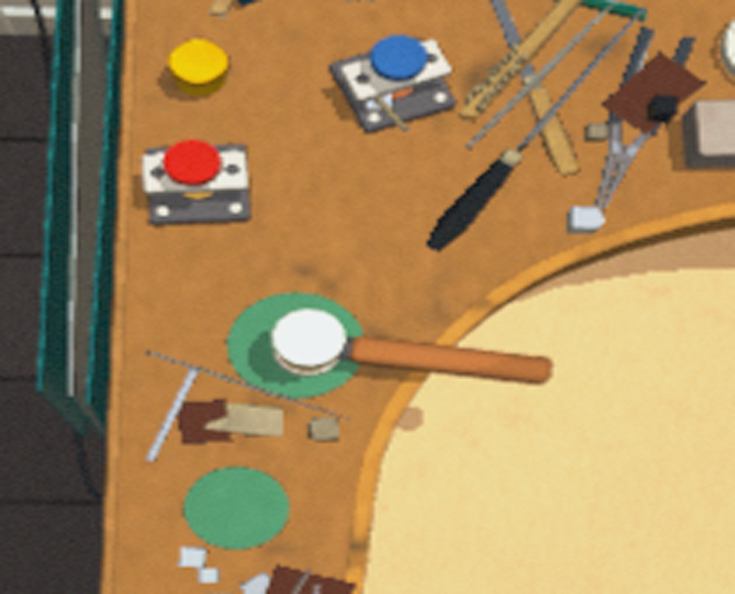

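View pics/scene0c.png

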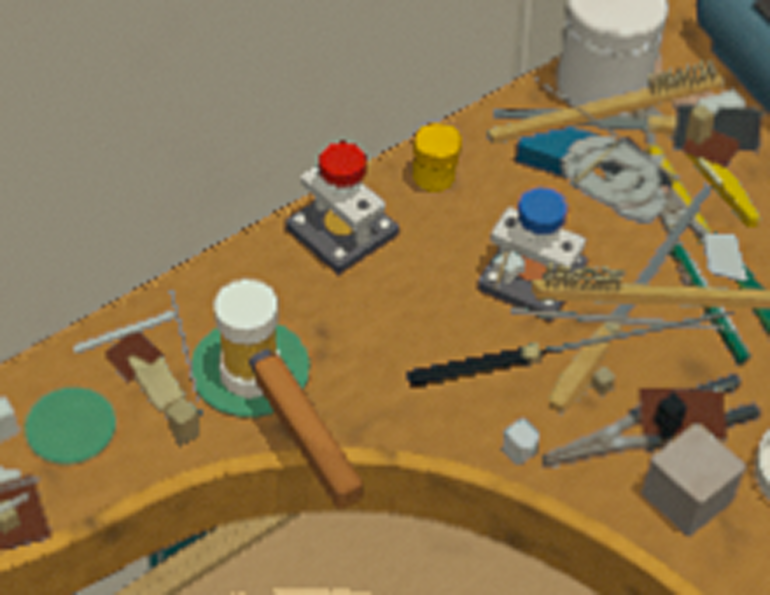

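The top view shows the possible mix-ups:
- **Pads:** the green pad under the mallet, at top (275,238), is about 68 mm across. The smaller loose-standing green pad is at (257,298). I choose the larger one.
- **Caps:** red is at (244,171) and blue at (303,131). The yellow knob at (247,133) doesn't belong to the job. I choose red.
- **Mallet:** its head is at (277,237), with the handle running to (344,246). The brush and file handles nearby are clutter.

The crops confirm these choices. Next I work out the move to a close viewing pose.

```bash
cat >> h.py <<'E'
def rows(pt,yaw,down=True):
    "pt: target TCP, yaw(deg): world heading of tool x, tool pointing down"
    s=telemetry.sense(); q=s['eef_rot']; A=R.from_quat([q[1],q[2],q[3],q[0]])
    y=np.radians(yaw); X=np.array([np.cos(y),np.sin(y),0]); Z=np.array([0,0,-1.]); B=R.from_matrix(np.c_[X,np.cross(Z,X),Z])
    t=(A.inv()*B).as_rotvec()/(np.pi/2); sh=A.inv().apply(np.array(pt)-s['eef_pos'])/0.2
    print('clock',s['clock'].__round__(2) ,'turn',t.round(4),'shift',sh.round(4))
E
python3 - <<'E'
from h import *
im,d,p,q=load('top')
for v in range(236,246,3):
  print([tuple(bydepth('top',u,v,d).round(3)) for u in (294,298,304,320,340)])
for (u,v) in ((318,228),(330,213),(305,255),(297,290)): print(u,v,bydepth('top',u,v,d).round(3))
rows([.42,.30,.20],-95.8)
E
```

```text
[(np.float64(0.422), np.float64(0.316), np.float64(0.049)), (np.float64(0.423), np.float64(0.309), np.float64(0.044)), (np.float64(0.423), np.float64(0.299), np.float64(0.042)), (np.float64(0.429), np.float64(0.269), np.float64(-0.003)), (np.float64(0.452), np.float64(0.213), np.float64(-0.175))]
[(np.float64(0.417), np.float64(0.315), np.float64(0.048)), (np.float64(0.418), np.float64(0.309), np.float64(0.044)), (np.float64(0.418), np.float64(0.299), np.float64(0.046)), (np.float64(0.418), np.float64(0.273), np.float64(0.046)), (np.float64(0.446), np.float64(0.213), np.float64(-0.174))]
[(np.float64(0.412), np.float64(0.315), np.float64(0.048)), (np.float64(0.413), np.float64(0.309), np.float64(0.045)), (np.float64(0.413), np.float64(0.299), np.float64(0.047)), (np.float64(0.413), np.float64(0.273), np.float64(0.045)), (np.float64(0.413), np.float64(0.24), np.float64(0.048))]
[(np.float64(0.409), np.float64(0.315), np.float64(0.032)), (np.float64(0.409), np.float64(0.308), np.float64(0.038)), (np.float64(0.408), np.float64(0.299), np.float64(0.041)), (np.float64(0.408), np.float64(0.273), np.float64(0.046)), (np.float64(0.408), np.float64(0.241), np.float64(0.048))]
318 228 [0.442 0.273 0.002]
330 213 [0.469 0.252 0.002]
305 255 [ 0.396  0.295 -0.001]
297 290 [ 0.337  0.308 -0.004]
clock 0.15 turn [ 9.000e-04 -7.000e-04  7.698e-01] shift [1.2096 0.8427 0.1538]
```

```bash
python3 -m handwheel '[[[0,0,0.77,0.6,0.42,0.08,1],[0,0,0.77,0.6,0.42,0.08,1],[0,0,0.77,0.6,0.42,0.08,1],[0,0,0.77,0.6,0.42,0.08,1],[0,0,0.77,0.6,0.42,0.08,1],[0,0,0.77,0.6,0.42,0.08,1],[0,0,0.77,0.6,0.42,0.08,1],[0,0,0.77,0.6,0.42,0.08,1],[0,0,0.77,0.6,0.42,0.08,1]]]'
python3 -c "
from h import *
rows([.42,.30,.20],-95.8)"
```

```text
clock: 1.05
eef_pos: [0.3488, 0.4303, 0.215]
eef_rot: [-0.0, -0.67, 0.742, -0.0]
force: [-0.5, 0.1, 0.8]
grip_width: 0.0853
clock 1.05 turn [ 0.0002 -0.0003 -0.0004] shift [ 0.6119 -0.4206  0.0753]
```

```bash
python3 -m handwheel '[[[0,0,0,0.3,-0.2,0.04,1],[0,0,0,0.61,-0.42,0.075,1],[0,0,0,0.61,-0.42,0.075,1],[0,0,0,0.61,-0.42,0.075,1],[0,0,0,0.61,-0.42,0.075,1],[0,0,0,0.61,-0.42,0.075,1]]]'
python3 -c "
from h import *
im,d,s=cap('wrist'); cv2.imwrite('pics/w1.png',im); print(s['eef_pos'],s['eef_rot'])"
```

```text
clock: 1.65
eef_pos: [0.4201, 0.3013, 0.2005]
eef_rot: [0.0, -0.671, 0.741, 0.0]
force: [-0.2, -1.1, -0.2]
grip_width: 0.0852
[0.42006354 0.30132198 0.20047363] [ 3.06052823e-04 -6.71031025e-01  7.41429205e-01  6.28973821e-05]
```

View pics/w1.png

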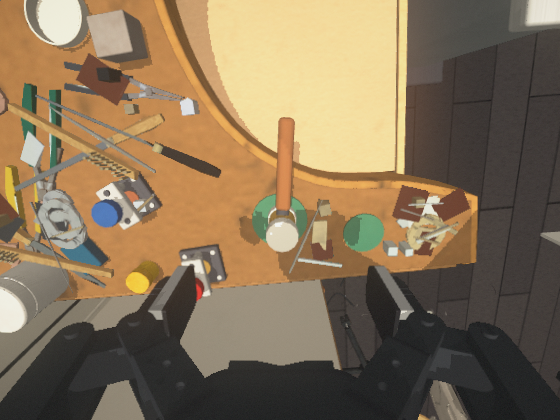

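The wrist view shows the mallet head at about (281,237), with its handle up to (286,119). The big pad lies under it, the small pad is at (363,232), and the red cap is partly hidden by a finger at (197,290). Next I fit centres from the clouds.

```bash
cat >> h.py <<'E'
def cloud(n):
    im,d,p,q=load(n); c,Rm,o=cam(n,p,q); K=np.array(c['camera_matrix'])
    v,u=np.mgrid[0:420,0:560]; uv=np.stack([u,v],-1).reshape(-1,1,2).astype(float)
    xy=cv2.undistortPoints(uv,K,np.array([c['k1'],0,0,0.]))[:,0]
    P=np.c_[xy,np.ones(len(xy))]*d.reshape(-1,1); return im,(P@Rm.T+o).reshape(420,560,3),d
def circ(pts):
    (x,y),r=cv2.minEnclosingCircle(pts[:,:2].astype(np.float32)); return np.round([x,y,r],4)
E
cat > fit.py <<'E'
from h import *
import sys
for n in sys.argv[1:]:
    im,P,d=cloud(n); hsv=cv2.cvtColor(im,cv2.COLOR_BGR2HSV); h,s,v=[hsv[...,i].astype(int) for i in range(3)]
    def reg(m,c,r,z0,z1):
        m=m&(np.hypot(P[...,0]-c[0],P[...,1]-c[1])<r)&(P[...,2]>z0)&(P[...,2]<z1)&(d>0); return P[m]
    red=reg((s>170)&((h<6)|(h>174)),(.525,.396),.04,.06,.08)
    blue=reg((s>120)&(h>100)&(h<125),(.595,.30),.04,.06,.08)
    gr=reg((h>60)&(h<90)&(s>80),(.42,.34),.06,-.01,.015)
    wh=reg((s<60)&(v>120),(.42,.34),.04,.058,.08)
    hd=reg((h<18)&(s>110),(.413,.275),.045,.035,.06)
    for k,a in (('red',red),('blue',blue),('pad',gr),('head',wh)):
        if len(a)>10:
            b=np.c_[a[:,:2]]; print(n,k,len(a),'circ',circ(a),'mean',a.mean(0).round(4))
    c=hd.mean(0); w=np.linalg.svd(hd[:,:2]-c[:2])[2][0] if len(hd)<3000 else [0,0]
    print(n,'handle',len(hd),c.round(4),'dir',np.degrees(np.arctan2(w[1],w[0])).round(2))
E
python3 fit.py top scene wrist
```

```text
top red 204 circ [0.5278 0.3978 0.0139] mean [0.5278 0.3979 0.0661]
top blue 193 circ [0.5952 0.3017 0.0136] mean [0.595  0.3019 0.066 ]
top pad 632 circ [0.4251 0.348  0.033 ] mean [0.424  0.3542 0.0043]
top head 347 circ [0.4211 0.3418 0.0169] mean [0.4208 0.3418 0.068 ]
top handle 550 [0.4113 0.2753 0.0455] dir -97.72
scene red 126 circ [0.529  0.3968 0.0145] mean [0.5274 0.3945 0.0659]
scene blue 126 circ [0.5968 0.2991 0.0148] mean [0.5951 0.2984 0.066 ]
scene pad 293 circ [0.4263 0.346  0.0339] mean [0.42   0.3448 0.0045]
scene head 253 circ [0.4226 0.3402 0.0178] mean [0.4209 0.3381 0.0672]
scene handle 396 [0.4114 0.2729 0.0449] dir -97.84
wrist red 60 circ [0.5222 0.3965 0.0098] mean [0.5206 0.397  0.0661]
wrist blue 482 circ [0.5981 0.2998 0.0135] mean [0.5981 0.2995 0.0666]
wrist pad 282 circ [0.4278 0.3454 0.0323] mean [0.4347 0.3275 0.0045]
wrist head 858 circ [0.4244 0.3402 0.0169] mean [0.4242 0.3384 0.0677]
wrist handle 1366 [0.4152 0.2722 0.0459] dir 82.17
```

```bash
python3 -c "
from h import *
rows([.418,.2974,.018],-97.8)"
```

```text
clock 1.7 turn [-0.0002  0.0003  0.0235] shift [0.0226 0.0075 0.9123]
```

```bash
python3 -m handwheel '[[[0,0,0.023,0.0226,0.0075,0.2,0.2],[0,0,0.023,0.0226,0.0075,0.4,0.2],[0,0,0.023,0.0226,0.0075,0.55,0.2],[0,0,0.023,0.0226,0.0075,0.65,0.2],[0,0,0.023,0.0226,0.0075,0.75,0.2],[0,0,0.023,0.0226,0.0075,0.83,0.2],[0,0,0.023,0.0226,0.0075,0.89,0.2],[0,0,0.023,0.0226,0.0075,0.912,0.2],[0,0,0.023,0.0226,0.0075,0.912,0.2],[0,0,0.023,0.0226,0.0075,0.912,0.2]]]'
python3 -c "
from h import *
im,d,s=cap('wrist'); cv2.imwrite('pics/w2.png',im)
im,d,s=cap('scene'); cv2.imwrite('pics/s2.png',cv2.resize(im[100:300,150:400],None,fx=3,fy=3))"
```

```text
clock: 2.7
eef_pos: [0.4184, 0.297, 0.0185]
eef_rot: [0.001, -0.657, 0.754, 0.0]
force: [0.5, 1.3, -0.7]
grip_width: 0.0514
```

View pics/w2.png

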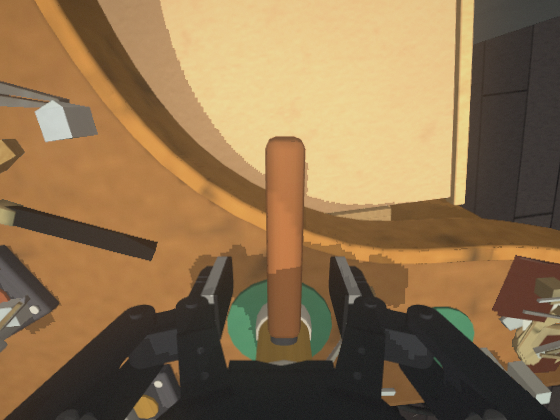

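View pics/s2.png

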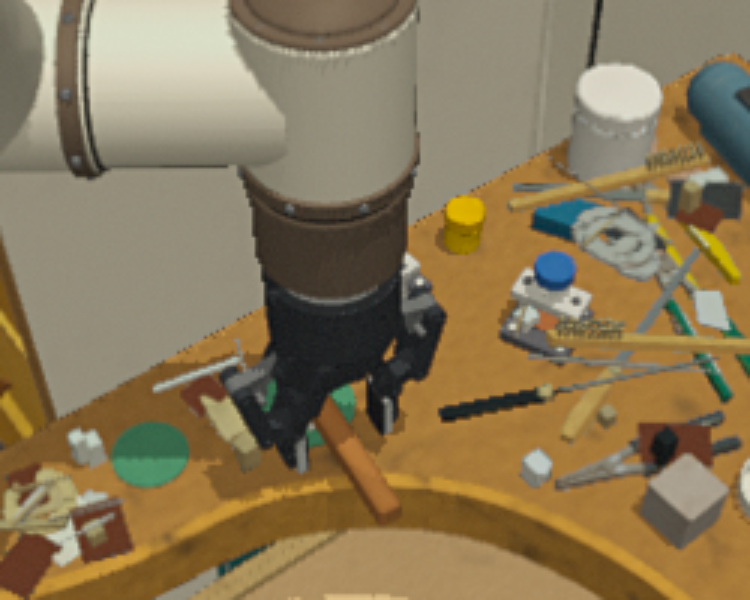

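The fingers straddle the handle, which sits centred at column 285 with the pads at 222 and 342. Now I close.

```bash
python3 -m handwheel '[[[0,0,0,0,0,0,-1],[0,0,0,0,0,0,-1],[0,0,0,0,0,0,-1],[0,0,0,0,0,0,-1],[0,0,0,0,0,0,-1],[0,0,0,0,0,0,-1],[0,0,0,0,0,0,-1],[0,0,0,0,0,0,-1]]]'
python3 -c "
from h import *
cap('wrist'); rows([.418,.297,.10],-97.8)"
```

```text
clock: 3.6
eef_pos: [0.4183, 0.2963, 0.0184]
eef_rot: [0.0, -0.657, 0.754, -0.0]
force: [-0.8, -0.1, 6.1]
grip_width: 0.0151
clock 3.65 turn [-0.0002  0.0002 -0.0009] shift [-0.0031  0.0018 -0.4082]
```

```bash
python3 -m handwheel '[[[0,0,0,0,0,-0.06,-1],[0,0,0,0,0,-0.15,-1],[0,0,0,0,0,-0.27,-1],[0,0,0,0,0,-0.38,-1],[0,0,0,0,0,-0.45,-1],[0,0,0,0,0,-0.45,-1],[0,0,0,0,0,-0.45,-1],[0,0,0,0,0,-0.45,-1]]]'
python3 -c "
from h import *
im,d,s=cap('wrist'); cv2.imwrite('pics/w3.png',im)
im,d,s=cap('top'); cv2.imwrite('pics/t3.png',cv2.resize(im[100:320,190:400],None,fx=2.7,fy=2.7))
im,d,s=cap('scene'); cv2.imwrite('pics/s3.png',cv2.resize(im[100:300,150:400],None,fx=3,fy=3)); print(s['eef_pos'],s['force'],s['wrist_torque'])"; python3 fit.py top wrist
```

```text
clock: 4.45
eef_pos: [0.4174, 0.2955, 0.1067]
eef_rot: [-0.001, -0.657, 0.754, -0.0]
force: [-0.5, -0.5, -3.7]
grip_width: 0.0151
[0.41760774 0.29564748 0.10675877] [-0.57154809 -0.03902843 -2.29811691] [-0.09526448 -0.02706998  0.00425785]
top red 203 circ [0.5283 0.3978 0.0141] mean [0.5277 0.3979 0.0664]
top blue 192 circ [0.5954 0.3016 0.0135] mean [0.595  0.3019 0.0661]
top handle 0 [nan nan nan] dir 0.0
wrist red 32 circ [0.5238 0.3872 0.0036] mean [0.5236 0.3858 0.0642]
wrist blue 874 circ [0.5983 0.3003 0.0139] mean [0.5981 0.2996 0.0665]
wrist handle 0 [nan nan nan] dir 0.0fit.py:15: RuntimeWarning: Mean of empty slice.
  c=hd.mean(0); w=np.linalg.svd(hd[:,:2]-c[:2])[2][0] if len(hd)<3000 else [0,0]
  ret = um.true_divide(
```

View pics/w3.png

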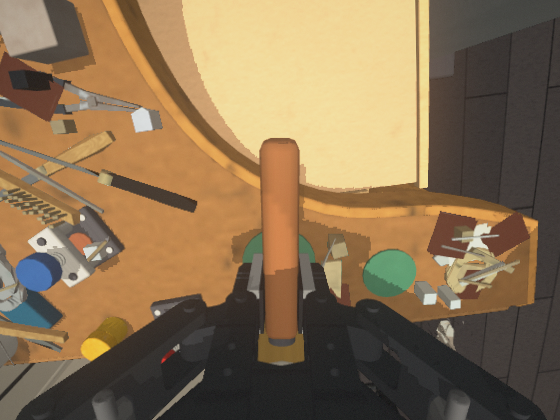

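View pics/s3.png

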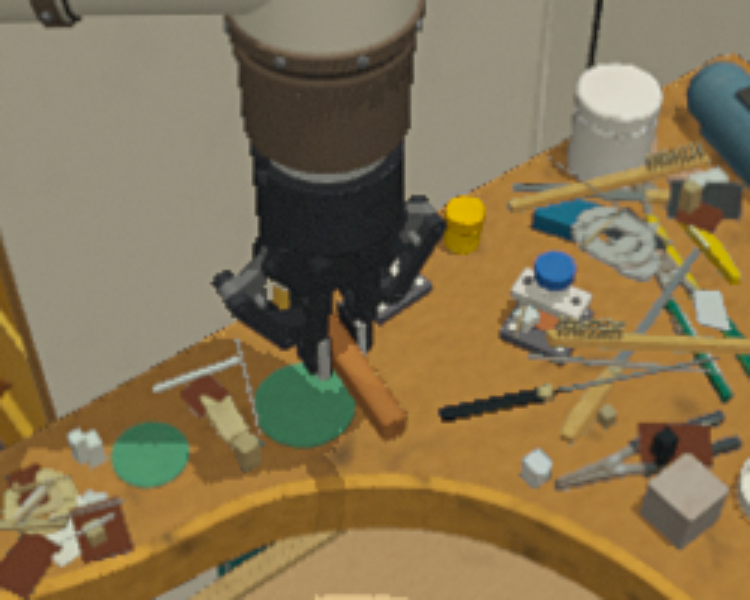

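View pics/t3.png

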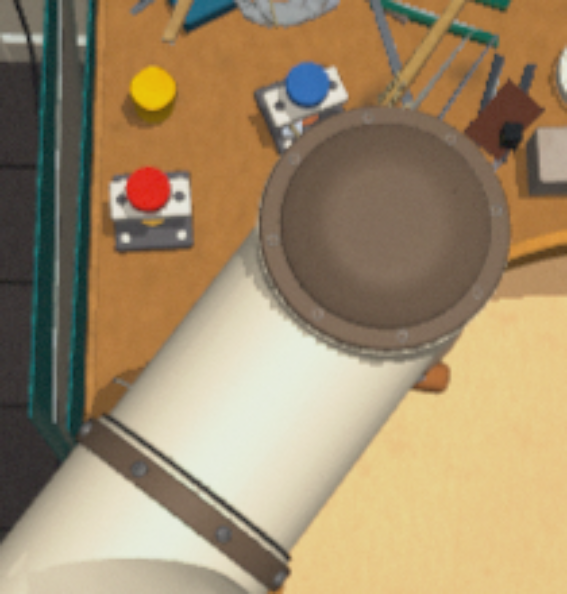

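The mallet is lifted and held near level. The pad is now clear in the scene view at crop (305,403). Next I measure the tilt and the handle's offset in the hand, and refit the pad.

```bash
cat > hand.py <<'E'
from h import *
im,P,d=cloud('wrist'); _,_,p,q=load('wrist'); A=R.from_quat([q[1],q[2],q[3],q[0]])
T=A.inv().apply((P-p).reshape(-1,3)).reshape(P.shape)
hsv=cv2.cvtColor(im,cv2.COLOR_BGR2HSV)
m=(d>0)&(abs(T[...,1])<.02)&(T[...,0]>.015)&(T[...,0]<.09)&(T[...,2]>-.06)&(T[...,2]<.02)&(hsv[...,1]>90)
h=T[m]; print(len(h))
for a in np.arange(.015,.085,.01):
    b=h[(h[:,0]>=a)&(h[:,0]<a+.01)]; print(a.round(3),len(b),'y',(b[:,1].min()+b[:,1].max()).round(4)/2, 'z top',np.percentile(b[:,2],30).round(4))
print('end x',h[:,0].max())
print('vert tool z',A.apply([0,0,1]).round(4),A.apply([1,0,0]).round(4))
E
python3 hand.py
python3 - <<'E'
from h import *
for n in ('scene','wrist'):
    im,P,d=cloud(n); hsv=cv2.cvtColor(im,cv2.COLOR_BGR2HSV); h,s=hsv[...,0],hsv[...,1]
    m=(h>60)&(h<90)&(s>80)&(np.hypot(P[...,0]-.4265,P[...,1]-.346)<.05)&(abs(P[...,2]-.004)<.012)&(d>0)
    a=P[m]; c=cv2.convexHull(a[:,:2].astype(np.float32))[:,0]
    A=np.c_[2*c,np.ones(len(c))]; x=np.linalg.lstsq(A,(c**2).sum(1),rcond=None)[0]
    print(n,circ(a),x[:2],np.sqrt(x[2]+x[0]**2+x[1]**2),a[:,2].mean())
E
```

```text
4918
0.015 737 y -0.0014 z top -0.028
0.025 791 y -0.0017 z top -0.028
0.035 861 y -0.0019 z top -0.0281
0.045 922 y -0.0021 z top -0.0281
0.055 1001 y -0.0021 z top -0.0282
0.065 606 y -0.0021 z top -0.0275
scene [0.4252 0.3459 0.0337] [0.42538916 0.34586861] 0.03249390287412116 0.004472898038661803Traceback (most recent call last):
  File "hand.py", line 8, in <module>
    b=h[(h[:,0]>=a)&(h[:,0]<a+.01)]; print(a.round(3),len(b),'y',(b[:,1].min()+b[:,1].max()).round(4)/2, 'z top',np.percentile(b[:,2],30).round(4))
                                                                  ~~~~~~~~~~^^
    return umr_minimum(a, axis, None, out, keepdims, initial, where)
ValueError: zero-size array to reduction operation minimum which has no identity
Traceback (most recent call last):
TypeError: 'NoneType' object is not subscriptable
```

```bash
python3 -c "
from h import *
rows([.5245,.3532,.1067],-97.8)"
```

```text
clock 4.6 turn [ 0.0007 -0.0012 -0.0011] shift [-3.576e-01 -4.893e-01 -2.000e-04]
```

```bash
python3 -m handwheel '[[[0,0,0,-0.06,-0.08,0,-1],[0,0,0,-0.15,-0.21,0,-1],[0,0,0,-0.25,-0.34,0,-1],[0,0,0,-0.32,-0.44,0,-1],[0,0,0,-0.358,-0.489,0,-1],[0,0,0,-0.358,-0.489,0,-1],[0,0,0,-0.358,-0.489,0,-1],[0,0,0,-0.358,-0.489,0,-1]]]'
python3 -c "
from h import *
im,d,s=cap('top'); cv2.imwrite('pics/t4.png',cv2.resize(im[60:280,190:400],None,fx=2.7,fy=2.7))
im,d,s=cap('wrist'); cv2.imwrite('pics/w4.png',im)
im,d,s=cap('scene'); cv2.imwrite('pics/s4.png',cv2.resize(im[100:300,150:400],None,fx=3,fy=3)); print(s['eef_pos'],s['force'],s['wrist_torque'])
rows([.5245,.3532,.0700],-97.8)"
```

```text
clock: 5.4
eef_pos: [0.5239, 0.3532, 0.1075]
eef_rot: [-0.001, -0.657, 0.754, 0.0]
force: [-0.8, 0.7, -3.1]
grip_width: 0.015
[0.52414097 0.35340636 0.10800708] [-0.44903575  0.03751943 -2.07944943] [-0.10997409 -0.01935246 -0.05592971]
clock 5.55 turn [ 0.0001 -0.0001 -0.0007] shift [ 0.0014 -0.0014  0.1907]
```

View pics/s4.png

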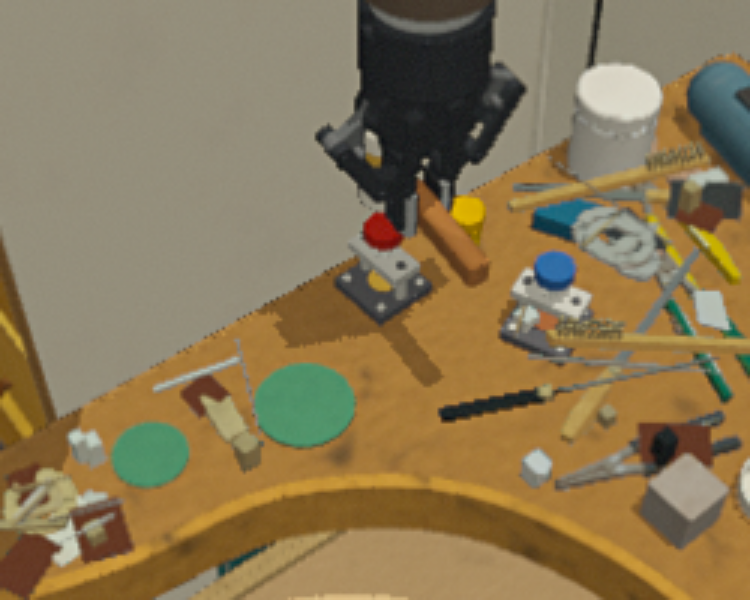

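View pics/w4.png

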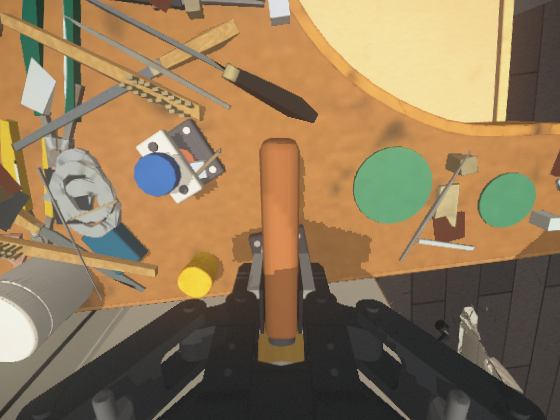

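The mallet hangs above and behind the red stand. The stand's base bolts, at about (257,243) and (303,236) in the wrist view, sit either side of the handle, so lateral alignment is good. The whole pad is visible at (392,184), so I refit it and then strike.

```bash
python3 fit.py wrist scene top 2>&1 | grep -E "blue|pad"
python3 -m handwheel '[[[0,0,0,0,0,0.06,-1],[0,0,0,0,0,0.11,-1],[0,0,0,0,0,0.15,-1],[0,0,0,0,0,0.18,-1],[0,0,0,0,0,0.195,-1],[0,0,0,0,0,0.2,-1],[0,0,0,0,0,0.2,-1]]]'
python3 -c "
from h import *
im,d,s=cap('scene'); cv2.imwrite('pics/s5.png',cv2.resize(im[130:230,220:340],None,fx=6,fy=6,interpolation=2)); print(s['eef_pos'],s['force'],s['wrist_torque'])"
```

```text
wrist blue 1277 circ [0.5987 0.3002 0.0135] mean [0.5985 0.2998 0.0665]
wrist pad 4517 circ [0.428  0.3457 0.0337] mean [0.4281 0.3449 0.0043]
scene blue 129 circ [0.5968 0.299  0.014 ] mean [0.595  0.2985 0.0658]
scene pad 717 circ [0.4255 0.3464 0.0338] mean [0.4257 0.3456 0.0044]
top blue 84 circ [0.5942 0.2992 0.0126] mean [0.5927 0.2962 0.0661]
top pad 733 circ [0.4253 0.3477 0.0328] mean [0.4332 0.3424 0.0043]
clock: 6.25
eef_pos: [0.5246, 0.3531, 0.0703]
eef_rot: [-0.0, -0.657, 0.754, -0.0]
force: [-5.8, -4.1, 12.1]
grip_width: 0.015
[0.52456006 0.35314263 0.07029108] [-5.78556188 -4.07480089 12.06764832] [-1.01567261  1.81394655  0.22249952]
```

View pics/s5.png

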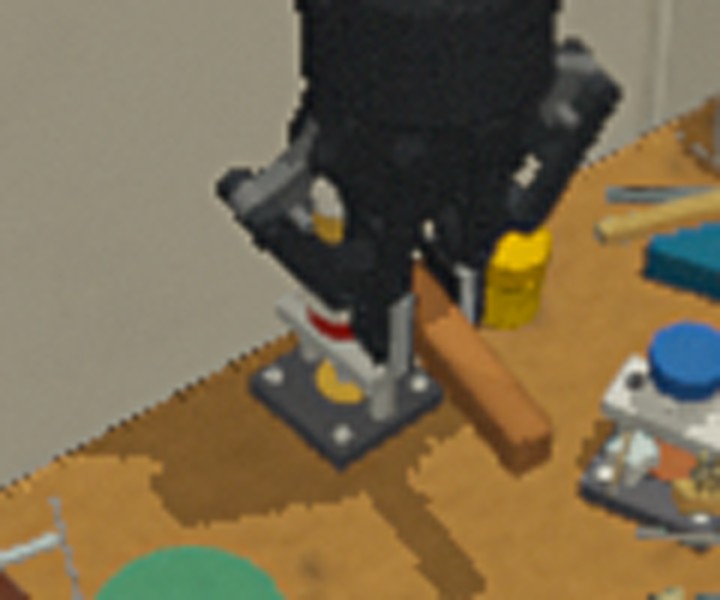

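```bash
python3 -c "
from h import *
im,d,s=cap('wrist'); cv2.imwrite('pics/w5.png',im); print(s['eef_pos'],s['force'])"; python3 hand.py 2>/dev/null
```

```text
[0.52454309 0.35311148 0.07027975] [-6.02275451 -5.6058238  11.80883308]
4934
0.015 735 y -0.00165 z top -0.0278
0.025 805 y -0.0018 z top -0.0278
0.035 858 y -0.0019 z top -0.0278
0.045 935 y -0.00205 z top -0.0278
0.055 1007 y -0.0023 z top -0.0277
0.065 594 y -0.0023 z top -0.027
```

View pics/w5.png

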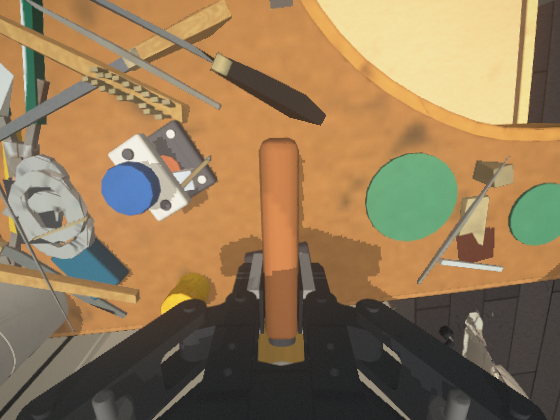

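The handle is still level in the hand, which puts the face at z ≈ 0.056. That is the punch's stop, and the vertical force is above what the spring alone can give. Now I lift and check that the cap springs back.

```bash
python3 -m handwheel '[[[0,0,0,0,0,-0.05,-1],[0,0,0,0,0,-0.13,-1],[0,0,0,0,0,-0.2,-1],[0,0,0,0,0,-0.23,-1],[0,0,0,0,0,-0.23,-1],[0,0,0,0,0,-0.23,-1]]]'
python3 -c "
from h import *
im,d,s=cap('wrist');print(s['eef_pos'],s['force'])
rows([.4218,.3022,.115],-97.8)"; python3 hand.py 2>/dev/null
```

```text
clock: 6.95
eef_pos: [0.5245, 0.3536, 0.1132]
eef_rot: [-0.0, -0.657, 0.754, 0.0]
force: [-0.5, -1.2, -3.0]
grip_width: 0.0146
[0.52448634 0.35357766 0.11324216] [-0.52237986 -1.2003967  -3.0210396 ]
clock 7.0 turn [ 0.0008 -0.0008 -0.0012] shift [ 0.3241  0.4728 -0.0095]
4921
0.015 741 y -0.0016 z top -0.028
0.025 796 y -0.00165 z top -0.028
0.035 856 y -0.0019 z top -0.028
0.045 925 y -0.0021 z top -0.0281
0.055 1001 y -0.00215 z top -0.0281
0.065 602 y -0.00205 z top -0.0274
```

```bash
python3 -m handwheel '[[[0,0,0,0.05,0.07,0,-1],[0,0,0,0.13,0.19,0,-1],[0,0,0,0.22,0.32,0,-1],[0,0,0,0.29,0.42,0,-1],[0,0,0,0.324,0.473,0,-1],[0,0,0,0.324,0.473,0,-1],[0,0,0,0.324,0.473,0,-1],[0,0,0,0.324,0.473,0,-1]]]'
python3 -c "
from h import *
im,d,s=cap('top'); print(s['eef_pos'],s['force'])
rows([.4218,.3022,.0184],-97.8)"; python3 fit.py top 2>/dev/null|grep red
```

```text
clock: 7.8
eef_pos: [0.4232, 0.3034, 0.1139]
eef_rot: [0.001, -0.657, 0.754, -0.0]
force: [0.9, 0.3, -1.8]
grip_width: 0.0147
[0.42324738 0.30341032 0.11392875] [ 0.85882733  0.2971723  -1.77202749]
clock 7.85 turn [-0.0003  0.0003 -0.0011] shift [0.0064 0.006  0.4771]
top red 206 circ [0.5281 0.3978 0.0135] mean [0.5277 0.3979 0.0661]
```

The red cap is back at z = 0.066. Now I lower the mallet onto the pad.

```bash
python3 -m handwheel '[[[0,0,0,0.006,0.006,0.1,-1],[0,0,0,0.006,0.006,0.22,-1],[0,0,0,0.006,0.006,0.32,-1],[0,0,0,0.006,0.006,0.39,-1],[0,0,0,0.006,0.006,0.43,-1],[0,0,0,0.006,0.006,0.45,-1],[0,0,0,0.006,0.006,0.465,-1],[0,0,0,0.006,0.006,0.473,-1],[0,0,0,0.006,0.006,0.473,-1],[0,0,0,0.006,0.006,0.473,-1]]]'
```

```text
clock: 8.85
eef_pos: [0.4211, 0.3019, 0.0198]
eef_rot: [0.001, -0.657, 0.754, 0.0]
force: [0.5, -0.6, -2.1]
grip_width: 0.0151
```

```bash
python3 -m handwheel '[[[0,0,0,0,0,0.005,-1],[0,0,0,0,0,0.009,-1],[0,0,0,0,0,0.009,-1],[0,0,0,0,0,0.009,-1]]]'; python3 -c "
from h import *
s=telemetry.sense(); print(s['force'],s['eef_pos'])"
```

```text
clock: 9.25
eef_pos: [0.4211, 0.3017, 0.0184]
eef_rot: [0.0, -0.657, 0.754, -0.0]
force: [-1.2, -1.7, 6.7]
grip_width: 0.0149
[-1.21879548 -1.67937573  6.70109991] [0.42110546 0.3017197  0.01836866]
```

The mallet is in contact, with about +9 N compared with when it was hanging. I release it and rise straight up.

```bash
python3 -m handwheel '[[[0,0,0,0,0,0,-0.5],[0,0,0,0,0,0,-0.3],[0,0,0,0,0,0,-0.1],[0,0,0,0,0,0,0.2],[0,0,0,0,0,0,0.2],[0,0,0,0,0,0,0.2],[0,0,0,0,0,0,0.2],[0,0,0,0,0,0,0.2]]]'
python3 -c "
from h import *
im,d,s=cap('wrist'); cv2.imwrite('pics/w6.png',im); print(s['force'],s['grip_width'])"
```

```text
clock: 10.05
eef_pos: [0.4209, 0.3016, 0.0175]
eef_rot: [-0.0, -0.657, 0.754, -0.0]
force: [0.3, -0.1, -0.2]
grip_width: 0.0507
[ 0.33754789 -0.07659326 -0.18346633] 0.050700598814405605
```

View pics/w6.png

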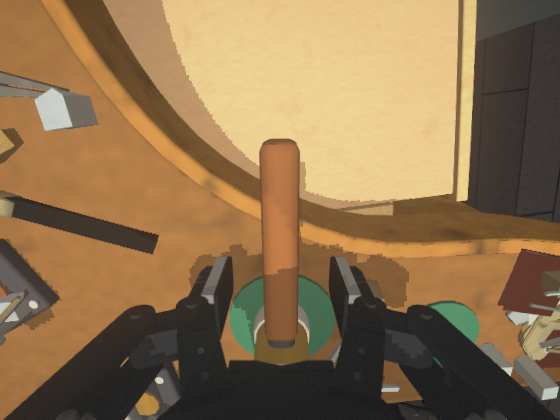

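The handle is free between the fingers (pads at 222 and 342, handle at 281), and the mallet is standing. Now I raise the hand.

```bash
python3 -m handwheel '[[[0,0,0,0,0,-0.05,0.2],[0,0,0,0,0,-0.15,0.2],[0,0,0,0,0,-0.3,0.2],[0,0,0,0,0,-0.5,0.2],[0,0,0,0,0,-0.7,0.2],[0,0,0,0,0,-0.85,0.2],[0,0,0,0,0,-0.9,0.2],[0,0,0,0,0,-0.9,0.2],[0,0,0,0,0,-0.9,0.2],[0,0,0,0,0,-0.9,0.2]]]'
python3 -c "
from h import *
im,d,s=cap('wrist'); cv2.imwrite('pics/w7.png',im)
im,d,s=cap('scene'); cv2.imwrite('pics/s7.png',cv2.resize(im[100:300,150:400],None,fx=3,fy=3)); print(s['eef_pos'],s['force'])"; python3 fit.py wrist scene 2>/dev/null
```

```text
clock: 11.1
eef_pos: [0.4201, 0.3007, 0.1957]
eef_rot: [-0.002, -0.657, 0.754, -0.0]
force: [-0.7, -0.5, -0.4]
grip_width: 0.0513
[0.42023797 0.30083721 0.19574506] [-0.06752091  0.15748209  0.2516216 ]
wrist red 96 circ [0.5365 0.3891 0.0101] mean [0.5357 0.3873 0.0657]
wrist blue 481 circ [0.5987 0.2995 0.0138] mean [0.5982 0.2997 0.0666]
wrist pad 303 circ [0.4277 0.3456 0.0325] mean [0.4298 0.327  0.0045]
wrist head 876 circ [0.4281 0.3456 0.0169] mean [0.4279 0.3435 0.0677]
wrist handle 1397 [0.4188 0.273  0.0458] dir 83.0
scene red 64 circ [0.5287 0.3945 0.0141] mean [0.5252 0.3904 0.0649]
scene blue 129 circ [0.5966 0.2991 0.0138] mean [0.5949 0.2983 0.066 ]
scene pad 315 circ [0.4259 0.3464 0.0337] mean [0.4175 0.3438 0.0043]
scene head 242 circ [0.4257 0.345  0.0173] mean [0.4244 0.343  0.0672]
scene handle 419 [0.4151 0.2727 0.0447] dir -96.76
```

View pics/w7.png

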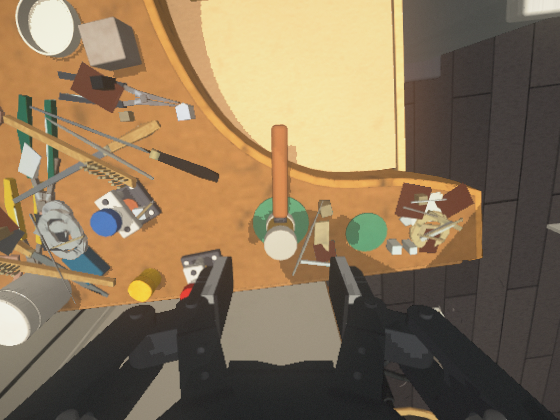

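View pics/s7.png

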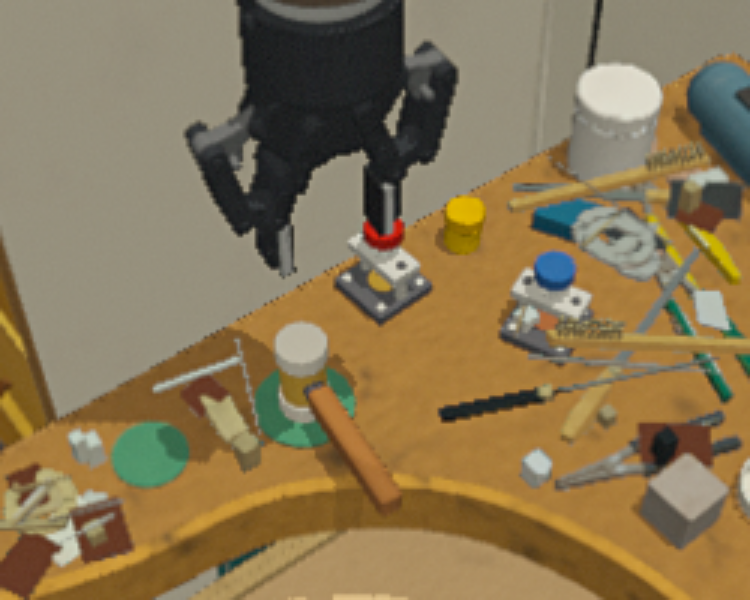

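The mallet stands upright, its head at wrist (281,240) and within 1–2 mm of the pad's centre. The red cap is up, the blue punch is untouched, and the hand is clear. I hand in the job.

```bash
python3 -c "
from h import *
print(workorder.job_done())"
```

```text
the job is handed in; nothing more can be done
None
```

I picked up the mallet, knocked the red cap down to its stop, stood the mallet back in the middle of the larger green pad and let go. I handed the job in at about 11 s of the 38 s; it reports no verdict.

- **Strike:** the mallet's face went down to z ≈ 0.056, which is where the cap bottoms out. The wrist force rose about 14 N above the hanging weight, more than the spring's 8.4 N. The mallet did not tilt in the grip. I placed the face over the cap's centre from the camera fits, good to about 2–3 mm, and could not see the contact itself.
- **Red cap:** the top camera put the cap top back at z = 0.066 right after the strike.
- **Mallet on pad:** it stands upright, with its head within 2 mm of the pad's centre in both the wrist and scene views. The hand is clear of it.
- **Blue punch:** its cap top stayed at z ≈ 0.066 throughout.

Some readings did not agree:
- The cameras differ by 2–3 mm from each other. I used the wrist camera's frame, which matched where the grip actually met the handle.
- The last fits of the red cap were off-centre because a finger partly covered it.
- During the press there was also a sideways force of 6–8 N. I took it to be friction between the face and the cap, but did not confirm it.

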